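Show the plaque to the jeweller's inspection camera

ROBOT

A 6-joint arm with a two-finger parallel gripper is mounted at the origin on the work surface. World frame = base frame: x ahead of the robot, y to its left, z up, the work surface at z = 0. Lengths are in mm, angles in rad, forces in N, time in s.
With the tool pointing down it reaches from about 225 to 725 mm from the base axis. Payload 3.1 kg.
Tool frame: the origin (TCP) lies midway between the tips of the shut fingers; the grasp point (between the pads) lies 19 mm behind it; z points along the fingers, y is the line along which they close (so a half turn about z gives the same grasp; the last joint's range is limited). The gripper opens to 85 mm and grips with 20 to 120 N. Pads are 22 mm wide; open, the fingers measure 114 mm over their backs; the gripper's body (76 mm by 85 mm) begins 54 mm behind the grasp point. The pads swing forward as they close: fully open they stand 13 mm farther back than shut.
Start: joints at [-1.264, 0.048, 0.099, 1.622, 0, 1.443], TCP at [221.13, -476.15, 203.812] pointing down, gripper open.
Joint ranges: [-2.91, 2.91], [-0.99, 1.94], [-1.21, 1.42], [-2.12, 2.29], [-1.49, 1.47], [-3.14, 3.14]. Speed limits (rad/s): [2.79, 2.79, 3.14, 3.14, 3.14, 3.14].

INTERFACE

Orientations are given as [roll, pitch, yaw] about the fixed x, y, z axes, in that order (R = Rz(yaw) Ry(pitch) Rx(roll)).
In Python, from plant import ctrl gives the robot as it stands.
- The arm moves only by the shell command python3 -m pendant 'ROWS' [FORCE]. ROWS is JSON, a list of rows, each a list of 5 numbers: the shift along the tool's x, y, z in units of 50 mm (1.0 is 50 mm), then the turn about the tool's z in degrees, then the finger opening in mm, from 0 to 85.4. In form: [[dx, dy, dz, twist, hand], ...]. A call has 1 to 20 rows; each row is the pose to reach, as a shift and turn from the pose commanded when the call began, along the tool's axes at that moment; what a row does not reach only later rows make up. A row lasts 1/8 s, in which the tool goes at most 62.5 mm and 10.7 degrees, less where a joint would pass 70% of its speed; a pose out of reach is approached as far as the arm can. A call with a gripper value outside its range is refused whole. The fingers move at their own pace and stop on an object; FORCE is the grip in N (left out, the last holds). Time passes only in rows, so rows that repeat a pose let the fingers close. It gives the time, the measured TCP pose, the force, the opening and the grip force at its end, in the units of the state.
- ctrl.sense(): the state, without advancing time (a new reading comes with each control period).
- ctrl.camera(name): name is "scene" or "top"; returns (picture, depth): 400x640x3 uint8, blue, green, red; 400x640 float32, mm along the optical axis (not along the pixel's ray), 0 where there is no reading.
- ctrl.get_calibration(name): a dict with "camera_matrix" (3x3 intrinsics, pixels), "world_from_camera" (4x4, takes a point from camera to world coordinates). Camera axes: x right, y down, z forward; pixel columns grow to the right and rows downward; lengths in mm; the calibration is good to about 2 mm. A picture is of the moment at which its call begins. get_calibration takes no time and is no camera call.
- ctrl.job_done(): hands the job in; it is judged then, once.
The state is a dict: "time": time; "joint_pos": joint angles; "joint_velocities": joint speeds; "joint_efforts": joint torques, N m; "ee_pos": TCP position; "orientation": TCP orientation; "wrist_force": force on the tool from outside, world axes, zero at the start; "ft_torque": the same for the moment, N m; "gripper_width": opening from 0.0 (shut) to 1.0 (fully open); "grasp_force": force on a finger pad.
Only numpy, scipy, OpenCV 4.12 (cv2) and the standard library are available. Lean on these libraries where they do the work, as an engineer would, in place of code of your own. Each camera call takes 0.05 s, during which the arm holds its last target. There are 200 camera calls.

TASK

The silver plaque is ready for inspection: take the brass keeper bar off the holding block and lay it (do not drop it) flat in the empty compartment of the tool tray, then lift the plaque out of the block's slot and hold it up to the inspection camera, the middle of the plaque on the lens axis 12 cm in front of the lens, its bossed face square to the lens and its top edge up. The program finishes while holding the plaque there, still, in the gripper; leave the camera as it is set and do not disturb the other things on the bench.

Things in the scene. Friction and masses are not known exactly. Their poses are not given: they have to be found in the camera images.
- block: Fixed wooden holding block, base 60 x 160 x 30 mm (x, y, z); two uprights 34 x 16 mm at y = +-67 mm, 92 mm high, inner faces 118 mm apart. Slot in the middle of the base 10 x 42 mm, long side along y, 20 mm deep (floor at z = 10 mm). On each upright two lips 5 mm high, 26 mm apart along x, with the keeper bar between them. Origin: centre of the underside; z up.
- keeper: Brass keeper bar, 0.19 kg: flat bar 22 x 150 x 6 mm (x, y, z) with a grip rib 12 mm thick (x), 40 mm long (y) on its middle, from 6 to 30 mm height. Lies loose across the tops of the two uprights, above the plaque, underside 92 mm above the table. Origin: centre of the underside, long axis y, z up. Same both ways round.
- plaque: Silver plaque, upright plate 8 x 40 x 70 mm (x, y, z), 0.2 kg, with a round boss 20 mm across, 5 mm proud, on the middle of its +x face (the front); plain back. Origin: centre of the lower edge, z to the top edge. Stands 20 mm deep in the block's slot, 1 mm play all round; the 50 mm above are free to pinch by the side edges (40 mm apart along y). Top 80 mm above the table.
- plaque_mid (a point): The middle of the plaque: 35 mm above its lower edge, in the middle of its thickness; axes as the plaque's.
- tray: Fixed dark wooden tool tray 176 x 140 x 15 mm (x, y, z), floor 5 mm thick, walls 4 mm thick and 10 mm high above the floor, with three parallel compartments along its x: a brush lies in the middle one, a file in the one at +y, and the one at -y is empty. Origin: centre of the underside; z up.
- tray_empty (a point): Centre of the inner floor of the empty compartment, which is 168 mm long (along this frame's x) and 42 mm wide (y), walls 10 mm high; z up, 5 mm above the table.
- camera: Fixed stand of the inspection camera: base 120 x 100 mm, a round post behind the head up to 370 mm high; the head's pivot is 290 mm above the table and 28 mm behind the origin (+x). The camera faces the stand's -x side. Origin: table height, at the front edge of the base (base from x = 0 to 120 mm); z up.
- lens (a point): Centre of the front glass of the camera head (barrel 44 mm across, its stiff hinge 90 mm behind the glass). The camera looks along this frame's -x, 14 to 32 degrees below level; y level, z the camera's up. Plaque shown properly: its middle at x = -120 mm, y = 0, z = 0 in this frame, the plaque's x and z axes along this frame's x and z.
- bowl: White ceramic bowl, 100 mm across, 45 mm high; bystander. Origin: centre of the underside.
- tub: Brown clay tub, 90 mm across, 60 mm high; bystander. Origin: centre of the underside.
- bangle: Brass bangle lying flat, 72 mm across, 14 mm high; bystander. Origin: centre of the underside.
- weight: Small steel knobbed weight, 40 mm across and 40 mm high; bystander. Origin: centre of the underside.
- medal: Round silver blank lying flat, 44 mm across, 7 mm thick; bystander. Origin: centre of the underside.
- brush: Flat brush, 135 x 14 x 8 mm, lying in the middle compartment of the tray; bystander. Origin: near the middle of the underside, long axis x.
- file: Flat file with wooden handle, 140 x 14 x 9 mm, lying in the tray's +y compartment; bystander. Origin: near the middle of the underside, long axis x.
Things that resemble listed ones, but are neither listed nor needed, are in the scene too. Leave any black, blue or green look-alike of the plaque alone.

How it is judged (in metres and radians):
On the way, in this order (a step that is already met when the one before it is completed fails the run):
1. the keeper bar is lowered into the empty compartment while still held (x of keeper in the frame of tray_empty between -0.02 and 0.02 m and y of keeper in the frame of tray_empty between -0.014 and 0.014 m and z of keeper in the frame of tray_empty below 0.02 m and contact force between the fingers and keeper above 1 N), for 0.02 s.
2. the keeper bar lies flat in the empty compartment, released (x of keeper in the frame of tray_empty between -0.011 and 0.011 m and y of keeper in the frame of tray_empty between -0.011 and 0.011 m and angle between the y axis of keeper and the x axis of tray_empty, either way round below 0.3 rad and z of keeper in the frame of tray_empty below 0.004 m and angle between keeper's own z axis and vertical below 0.08 rad and contact force between the fingers and keeper below 0.05 N), for 0.2 s.
At the end, for the whole second after the job is handed in: Keeper bar released, flat on the empty compartment's floor, within 11 mm of its centre; plaque held still by the fingers alone, over 10 cm up, its middle 120 +-15 mm before the lens and within 13 mm of its axis, bossed face square to the lens and top edge up to 0.16 rad (all of step 2 and x of plaque_mid in the frame of lens between -0.135 and -0.105 m and y of plaque_mid in the frame of lens between -0.013 and 0.013 m and z of plaque_mid in the frame of lens between -0.013 and 0.013 m and angle between the x axis of plaque and the x axis of lens, either way round below 0.16 rad and angle between the z axis of plaque and the z axis of lens, either way round below 0.16 rad and x of lens in the frame of plaque above 0.08 m and angle between plaque's own z axis and vertical below 1 rad and height (world z) of plaque above 0.1 m and contact force between the fingers and plaque above 1 N and contact force between plaque and block below 0.05 N and contact force between plaque and camera below 0.05 N and linear speed of plaque below 0.02 m/s); the arm keeps its last pose, push and grip.
It fails at once if the camera's setting is knocked (lens moved more than 8 mm) (distance of lens from where it was at the start of the episode above 0.008 m).
It fails at once if a bystander is moved more than 25 mm (distance of any of bowl, tub, bangle, weight, medal, brush, file from where it was at the start of the episode above 0.025 m).
It fails at once if the plaque or keeper bar is thrown or dropped (faster than 1.2 m/s) (linear speed of any of plaque, keeper above 1.2 m/s).
It also fails if it takes over 51 s, if anything falls off the work surface, if the arm or the gripper's body presses on something with over 40 N, if the wrist force passes 120 N, or if a joint passes its speed limit or range.

## Working session

There is one attempt and no reset: what is moved stays moved. The work goes in short steps, Python scripts to look and compute and a shell command to move; the robot and the scene stay as the last step left them, time stands still between calls to the robot, and variables do not carry over. Pictures are saved under pics/ and viewed, at most 10 in all, crops included, and the job is handed in when it is done.

```bash
ls; mkdir -p pics; python3 - <<'E'
from plant import ctrl
import cv2,numpy as np
for n in("scene","top"):
    im,d=ctrl.camera(n); cv2.imwrite(f"pics/{n}0.png",im); np.save(f"pics/{n}0.npy",d)
    c=ctrl.get_calibration(n); print(n,np.round(c["camera_matrix"],1).tolist(),np.round(c["world_from_camera"],3).tolist(), (d>0).mean())
print(ctrl.sense())
E
```

```text
pics
scene [[435.1, 0.0, 312.2], [0.0, 435.1, 200.7], [0.0, 0.0, 1.0]] [[-0.441, 0.685, -0.58, 1153.71], [0.897, 0.342, -0.279, 319.453], [0.007, -0.643, -0.766, 1005.528], [0.0, 0.0, 0.0, 1.0]] 0.996015625
top [[375.3, 0.0, 324.1], [0.0, 375.3, 199.1], [0.0, 0.0, 1.0]] [[0.018, -0.981, 0.192, 330.476], [-1.0, -0.016, 0.011, -4.807], [-0.008, -0.192, -0.981, 1163.84], [0.0, 0.0, 0.0, 1.0]] 0.99596875
{'time': 0.1, 'joint_pos': array([-1.26381922e+00,  4.86688484e-02,  9.77192303e-02,  1.62202464e+00,
       -4.70836874e-06,  1.44299676e+00]), 'joint_velocities': array([ 0.00060793, -0.00020209,  0.00410486, -0.00016276, -0.00016779,
       -0.00044953]), 'joint_efforts': array([ 2.26885109e-03, -3.39852726e+01,  3.20935106e+01,  1.58896262e-02,
       -1.27429730e-04,  1.47023620e-06]), 'ee_pos': array([ 220.92823737, -475.55265573,  202.72069603]), 'orientation': array([-3.13943189e+00, -2.72911035e-04,  4.34776380e-01]), 'wrist_force': array([ 0.51583214, -1.17295367,  0.16996298]), 'ft_torque': array([ 0.0154858 , -0.01765023, -0.03194892]), 'grasp_force': 0.0, 'gripper_width': 1.0008016350071385}
```

View pics/scene0.png

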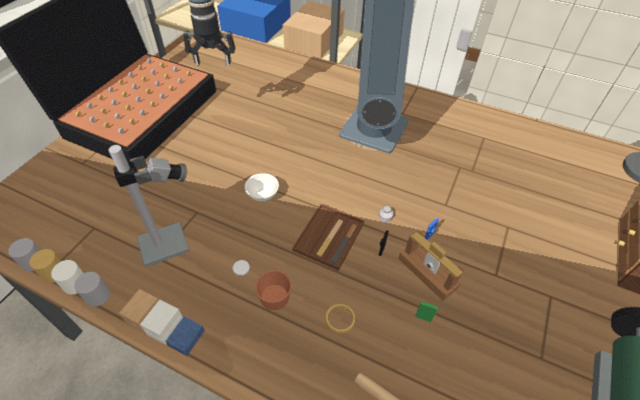

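View pics/top0.png

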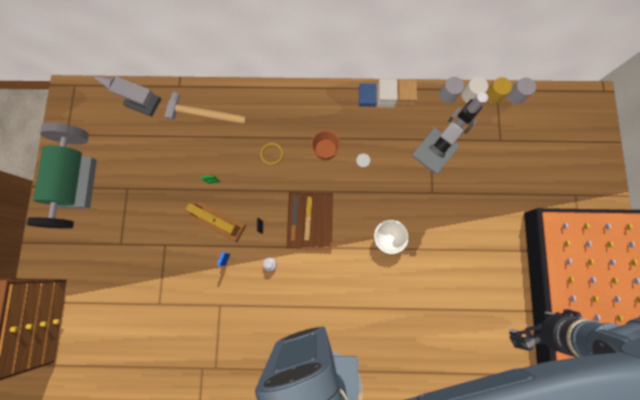

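Scene view: block with keeper at (432,262), tray at (330,237), inspection camera head at (165,172) with base at (163,243), boss face toward this camera. Top view: block (213,220), tray (310,220) with the empty compartment on the right (323,220), camera (445,140).

```bash
cat > h.py <<'E'
import cv2,numpy as np
from plant import ctrl
def look(n,tag=None):
    im,d=ctrl.camera(n)
    if tag: cv2.imwrite(f"pics/{n}{tag}.png",im); np.save(f"pics/{n}{tag}.npy",d)
    return im,d
def load(n,tag): return cv2.imread(f"pics/{n}{tag}.png"),np.load(f"pics/{n}{tag}.npy")
def world(n,d):
    c=ctrl.get_calibration(n);K=c["camera_matrix"];T=c["world_from_camera"]
    v,u=np.mgrid[:400,:640]
    P=np.stack([(u-K[0,2])/K[0,0]*d,(v-K[1,2])/K[1,1]*d,d],-1)
    W=P@T[:3,:3].T+T[:3,3]; W[d<=0]=np.nan; return W
def plane(n,uv,z):
    c=ctrl.get_calibration(n);K=c["camera_matrix"];T=c["world_from_camera"]
    uv=np.atleast_2d(uv); r=np.c_[uv,np.ones(len(uv))]@np.linalg.inv(K).T@T[:3,:3].T
    return T[:3,3]+r*((z-T[2,3])/r[:,2])[:,None]
def rect(P):
    (c,s,a)=cv2.minAreaRect(P[:,:2].astype(np.float32)); return np.round(c,1),np.round(s,1),round(a,1)
E
python3 - <<'E'
from h import *
for n,boxes in(("scene",dict(block=(385,220,480,305),tray=(285,195,375,280),cam=(100,135,200,270))),("top",dict(block=(178,195,250,245),tray=(280,185,340,252),cam=(405,80,495,180)))):
    im,d=load(n,0);W=world(n,d)
    big=cv2.resize
    for k,(a,b,c,e) in boxes.items():
        w=W[b:e,a:c].reshape(-1,3);w=w[np.isfinite(w[:,0])]
        h,ed=np.histogram(w[:,2],np.arange(-10,400,10)); print(n,k,{int(x):int(y) for x,y in zip(ed,h) if y})
    t=W[195:245,178:250].reshape(-1,3) if n=="top" else W[220:305,385:480].reshape(-1,3)
    for lo,hi in((20,40),(86,110),(108,135)):
        s=t[(t[:,2]>lo)&(t[:,2]<hi)]
        if len(s)>5: print("block",lo,len(s),rect(s),s.mean(0).round(1))
    a,b,c,e=boxes["tray"];t=W[b:e,a:c].reshape(-1,3);s=t[(t[:,2]>2.5)&(t[:,2]<22)];print("tray",len(s),rect(s))
    s=t[(t[:,2]>11)&(t[:,2]<22)];print("trayhi",len(s),rect(s))
# montage of crops
s,_=load("scene",0);t,_=load("top",0)
r=lambda im,a,b,c,e:cv2.resize(im[b:e,a:c],(390,290),interpolation=cv2.INTER_CUBIC)
cv2.imwrite("pics/m.png",np.vstack([np.hstack([r(s,385,220,480,291),r(s,100,135,220,224)]),np.hstack([r(t,178,190,250,244),r(t,400,80,500,154)])]))
E
```

```text
scene block {-10: 1197, 0: 4465, 10: 140, 20: 313, 30: 719, 40: 118, 50: 122, 60: 126, 70: 145, 80: 52, 90: 333, 100: 197, 110: 43, 120: 79}
scene tray {-10: 863, 0: 5638, 10: 1065, 20: 18, 40: 3, 50: 7, 60: 15}
scene cam {-10: 1185, 0: 7427, 10: 743, 20: 718, 30: 117, 40: 125, 50: 136, 60: 130, 70: 148, 80: 444, 90: 29, 100: 25, 110: 24, 120: 25, 130: 28, 140: 26, 150: 32, 160: 27, 170: 29, 180: 30, 190: 28, 200: 31, 210: 33, 220: 34, 230: 37, 240: 53, 250: 113, 260: 198, 270: 172, 280: 244, 290: 305, 300: 374, 310: 92, 320: 41, 330: 40, 340: 46, 350: 42, 360: 84, 370: 29}
block 20 1032 (array([474.7, 324.7]), array([194.9, 156.9]), 43.3) [487.3 335.4  30.8]
block 86 543 (array([480.4, 337.3]), array([152.3,  38.1]), 63.6) [485.9 340.6  98.9]
block 108 131 (array([481.4, 338.6]), array([40.6, 15.4]), 63.4) [484.4 338.4 119.5]
tray 4530 (array([481.,  57.]), array([292.7, 270.6]), 26.7)
trayhi 941 (array([490. ,  53.5]), array([142. , 181.9]), 89.6)
top block {-10: 1346, 0: 1105, 10: 13, 20: 320, 30: 272, 40: 13, 50: 16, 60: 17, 70: 16, 80: 21, 90: 332, 100: 49, 110: 15, 120: 50}
top tray {-10: 755, 0: 2558, 10: 692, 20: 3}
top cam {-10: 2962, 0: 2744, 10: 772, 20: 227, 30: 96, 40: 97, 50: 296, 60: 351, 70: 206, 200: 1, 210: 2, 220: 15, 230: 18, 240: 16, 250: 47, 260: 140, 270: 101, 280: 137, 290: 185, 300: 306, 310: 36, 320: 23, 330: 24, 340: 24, 350: 27, 360: 98, 370: 6}
block 20 592 (array([478.4, 334.2]), array([162.2,  59.9]), 64.0) [477.  330.2  29.7]
block 86 393 (array([478.5, 334.4]), array([152.1,  33.3]), 63.9) [477.  331.2  97.1]
block 108 65 (array([479.4, 334.8]), array([41.5, 11.2]), 64.9) [478.8 334.3 120.8]
tray 2509 (array([498.3,  53.7]), array([208.2, 186.4]), 0.9)
trayhi 627 (array([489.1,  51.1]), array([139.9, 176.4]), 89.6)
```

View pics/m.png

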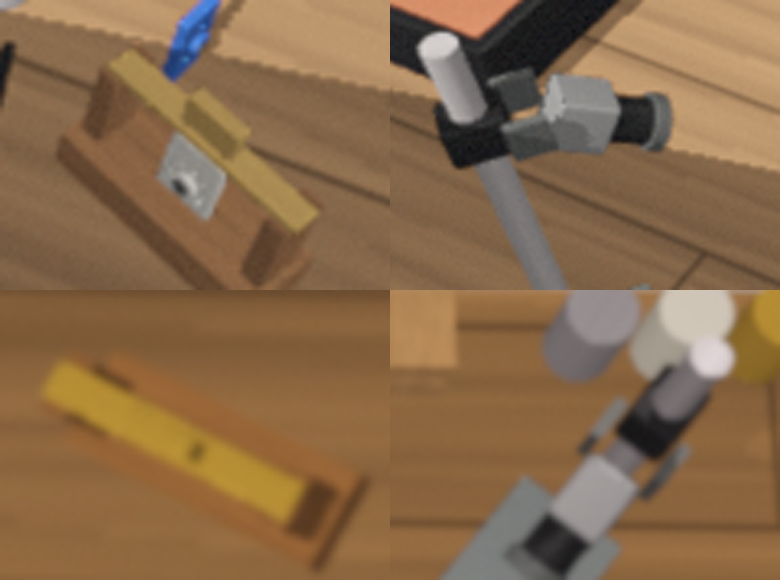

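Crops: rib centred on the bar, boss facing the scene camera (front-right), camera head tilts down away from its post, lens ring at the far end (scene ≈(180,172)).

```bash
python3 - <<'E'
from h import *
A=[]
for n,(a,b,c,e) in(("scene",(100,135,200,270)),("top",(405,80,495,180))):
    im,d=load(n,0);W=world(n,d)[b:e,a:c];w=W.reshape(-1,3);w=w[np.isfinite(w[:,0])]
    px=np.stack(np.mgrid[b:e,a:c],-1).reshape(-1,2)
    lo=(W[...,2]>5)&(W[...,2]<30)
    k,l,st,_=cv2.connectedComponentsWithStats(lo.astype(np.uint8)); 
    for i in range(1,k):
        if st[i,4]>150: print(n,"base?",st[i],rect(W[l==i]),W[l==i][:,2].mean())
    p=w[w[:,2]>345];print(n,"post top",rect(p),p[:,2].max()); 
    hd=w[(w[:,2]>200)&(w[:,2]<335)]; A.append(hd)
    print(n,"head rect",rect(hd))
    # profile along axis
np.save("pics/heads.npy",np.array(A,dtype=object),allow_pickle=True)
E
```

```text
scene base? [ 41   0  31  24 170] (array([ 419.4, -603.3]), array([ 22.6, 135.8]), 89.0) 17.22276409711479
scene base? [  36   87   53   47 1350] (array([ 717. , -345.1]), array([123.2, 129.5]), 53.6) 19.053513741071942
scene post top (array([ 730.1, -347.1]), array([26.4, 23.4]), 59.2) 372.85201298177844
scene head rect (array([ 687.2, -315. ]), array([ 60.4, 152.4]), 52.8)
top base? [  7  48  48  47 847] (array([ 719.3, -345. ]), array([ 99.7, 120.8]), 51.6) 17.534610435072995
top post top (array([ 727.1, -350.4]), array([23.1, 24.7]), 0.2) 371.60074799524796
top head rect (array([ 685.2, -317.2]), array([ 55.9, 149.3]), 51.7)
```

```bash
python3 - <<'E'
from h import *
A=np.load("pics/heads.npy",allow_pickle=True)
yaw=np.deg2rad(-38.2);x=np.array([np.cos(yaw),np.sin(yaw)]);y=np.array([-x[1],x[0]])
for hd in A:
    hd=np.array(hd,float);q=hd[:,:2]-[694,-325];s=q@x;t=q@y
    for lo in range(-105,40,10):
        m=(s>=lo)&(s<lo+10)
        if m.sum()>3: print(lo+5,m.sum(),"t",np.percentile(t[m],[2,98]).round(1),"z",np.percentile(hd[m,2],[2,50,98]).round(1))
    print()
E
```

```text
-90 6 t [-2.6  9.1] z [261.1 263.3 265.7]
-80 55 t [-5.4 24.9] z [250.7 264.3 270.4]
-70 78 t [-7.9 26.2] z [239.8 263.1 272. ]
-60 78 t [-2.1 22.9] z [239.2 266.6 278.6]
-50 87 t [-9.7 23.1] z [252.1 278.  291.6]
-40 97 t [-10.3  24. ] z [255.2 290.1 297.6]
-30 114 t [-10.   24.4] z [255.2 293.5 302.9]
-20 123 t [-10.9  24.5] z [258.5 297.  308.1]
-10 93 t [-10.3  24.3] z [260.9 291.9 305.2]
0 125 t [-23.1  32.4] z [277.2 293.3 308.3]
10 115 t [-22.5  33.3] z [278.2 295.9 308.4]
20 133 t [-22.4  32.5] z [277.3 300.8 310.7]
30 155 t [-8.7 23.5] z [205. 298. 332.]
40 210 t [10.7 22.9] z [202.7 278.2 332.9]

-90 8 t [-8.7 11.5] z [260.6 262.4 265.4]
-80 69 t [-18.1  20.3] z [251.1 263.7 268.9]
-70 65 t [-18.9  20.8] z [254.4 264.7 272.8]
-60 71 t [-15.8  18.4] z [251.8 270.7 277.6]
-50 96 t [-16.6  18.6] z [262.2 281.8 289.3]
-40 84 t [-17.  19.] z [283.1 290.9 297.5]
-30 75 t [-17.2  18.6] z [291.9 296.8 301.2]
-20 70 t [-16.9  19.4] z [296.1 302.1 306.5]
-10 20 t [-24.6  22.7] z [282.6 300.9 302.8]
0 67 t [-27.2  28.1] z [273.8 296.8 306.7]
10 26 t [-26.9  28.4] z [301.9 305.4 308.2]
20 155 t [-24.6  25.6] z [274.7 299.4 310.2]
30 143 t [-17.   19.3] z [224.1 307.7 333.2]
40 58 t [-16.4  17.9] z [216.4 308.1 332.3]
```

```bash
python3 - <<'E'
from h import *
A=np.load("pics/heads.npy",allow_pickle=True)
yaw=np.deg2rad(-38.2);x=np.array([np.cos(yaw),np.sin(yaw)]);y=np.array([-x[1],x[0]])
for hd,o in zip(A,(4,1)):
    hd=np.array(hd,float);q=hd[:,:2]-[694,-325];s=q@x;t=q@y-o
    m=(s>-42)&(s<-16)&(abs(t)<13)&(hd[:,2]>283)
    for _ in range(4):
        M=np.c_[s,t,np.ones(len(s))];c=np.linalg.lstsq(M[m],hd[m,2],rcond=None)[0];r=hd[:,2]-M@c
        m=(s>-46)&(s<-14)&(abs(t)<14)&(abs(r)<3)
    print("box",m.sum(),c.round(3),np.degrees(np.arctan(c[0])).round(1),r[m].std())
    m=(s>-95)&(s<-62)&(abs(t)<4)
    i=np.argsort(s[m]);print(np.c_[s[m],hd[m,2]][i].round(0).astype(int).tolist())
E
```

```text
box 121 [ 5.80000e-01 -2.00000e-02  3.16585e+02] 30.1 1.337180544211558
[[-88, 263], [-87, 266], [-85, 265], [-85, 264], [-84, 267], [-83, 268], [-81, 269], [-79, 270], [-79, 272], [-77, 267], [-76, 266], [-75, 267], [-74, 268], [-74, 268], [-72, 269], [-71, 271], [-71, 268], [-70, 271], [-69, 268], [-68, 269], [-68, 272], [-67, 272], [-66, 271], [-66, 274], [-65, 272], [-64, 273], [-63, 276]]
box 152 [ 5.49000e-01 -3.10000e-02  3.13215e+02] 28.8 1.4851286089868883
[[-86, 262], [-86, 266], [-85, 262], [-85, 264], [-84, 265], [-83, 265], [-82, 263], [-82, 265], [-82, 266], [-81, 266], [-80, 266], [-80, 265], [-79, 268], [-79, 266], [-78, 266], [-77, 268], [-77, 266], [-76, 270], [-75, 267], [-74, 268], [-72, 265], [-70, 266], [-70, 269], [-70, 264], [-69, 266], [-69, 269], [-68, 266], [-68, 269], [-68, 271], [-67, 268], [-65, 273], [-65, 271], [-65, 269], [-65, 267], [-64, 271], [-63, 272], [-63, 274], [-63, 274]]
```

```bash
cat >> h.py <<'E'
def go(x,y,z,yawdeg):
    s=ctrl.sense();p=s["ee_pos"]
    from scipy.spatial.transform import Rotation as R
    r=R.from_euler("xyz",s["orientation"])
    d=r.inv().apply(np.array([x,y,z])-p)/50
    tw=-(yawdeg-np.degrees(s["orientation"][2])); tw=(tw+180)%360-180
    print("t",round(s["time"],2),"pos",p.round(1),"rpy",np.degrees(s["orientation"]).round(1),"j",np.degrees(s["joint_pos"]).round(0)); print("shift",d.round(3),"twist",round(tw,1),"F",s["wrist_force"].round(1),"grip",s["grasp_force"],s["gripper_width"])
E
python3 -c "
from h import *
go(480,336,180,64)"
```

```text
t 0.1 pos [ 220.9 -475.6  202.7] rpy [-179.9   -0.    24.9] j [-72.   3.   6.  93.  -0.  83.]
shift [ 11.536 -12.538   0.485] twist -39.1 F [ 0.5 -1.2  0.2] grip 0.0 1.0008016350071385
```

```bash
python3 -m pendant '[[0.4,-0.43,0,0,50],[1.2,-1.3,0,0,50],[2.2,-2.4,0,-4,50],[3.2,-3.5,0,-8,50],[4.1,-4.5,0,-12,50],[5,-5.4,0,-16,50],[5.9,-6.4,0.1,-20,50],[6.8,-7.4,0.2,-25,50],[7.7,-8.4,0.3,-30,50],[8.6,-9.4,0.4,-34,50],[9.5,-10.3,0.48,-39,50],[10.3,-11.2,0.48,-39.1,50],[11,-12,0.48,-39.1,50],[11.4,-12.4,0.48,-39.1,50],[11.53,-12.54,0.48,-39.1,50],[11.53,-12.54,0.48,-39.1,50],[11.53,-12.54,0.48,-39.1,50],[11.53,-12.54,0.48,-39.1,50]]' 40; python3 - <<'E'
from h import *
go(480,336,104,64)
im,d=look("scene",1); t,_=look("top",1)
cv2.imwrite("pics/m1.png",np.hstack([cv2.resize(im[170:310,370:510],(400,400)),cv2.resize(t[165:265,160:260],(400,400))]))
E
```

```text
time: 2.35
ee_pos: [480.0, 333.9, 180.6]
orientation: [3.141, -0.0, 1.115]
wrist_force: [-0.3, 0.3, 0.1]
gripper_width: 0.586
grasp_force: 0.0
t 2.35 pos [480.  333.9 180.6] rpy [180.   -0.   63.9] j [ 28.  11.  13.  91.  -0. 144.]
shift [ 0.037 -0.019  1.533] twist -0.1 F [-0.3  0.3  0.1] grip 0.0 0.5863726127778901
```

View pics/m1.png

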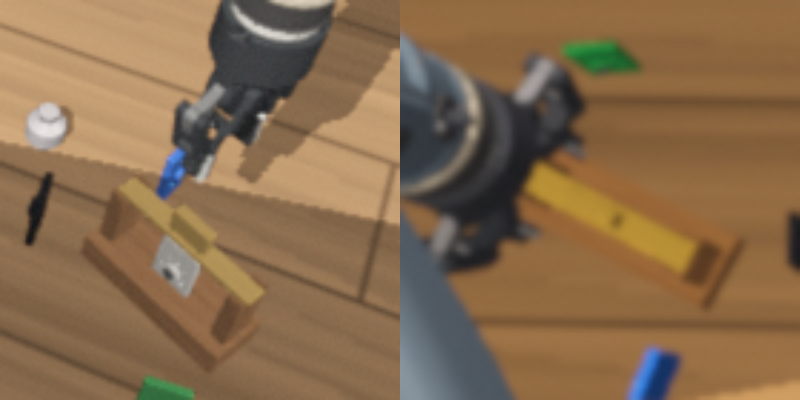

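Rib at crop (190,225) scene; gripper hovers behind/above in both views; I'll check its position against the robot's own reading with depth.

```bash
python3 - <<'E'
from h import *
for n,(a,b,c,e) in(("scene",(425,170,490,235)),("top",(160,165,215,240))):
    im,d=load(n,1);W=world(n,d)[b:e,a:c].reshape(-1,3)
    for lo,hi in((170,200),(200,225),(225,250),(170,250)):
        s=W[(W[:,2]>lo)&(W[:,2]<hi)]
        if len(s)>8: print(n,lo,len(s),rect(s))
E
```

```text
scene 200 44 (array([483. , 336.4]), array([16.9, 71.6]), 63.4)
scene 225 96 (array([484.8, 336.9]), array([18. , 74.3]), 59.4)
scene 170 140 (array([484. , 335.9]), array([18.4, 74.1]), 61.9)
top 200 12 (array([476.2, 327.5]), array([14.7, 72.8]), 63.8)
top 225 34 (array([473. , 324.9]), array([ 7.6, 77.9]), 63.4)
top 170 46 (array([474.6, 328.1]), array([14.8, 77.9]), 63.4)
```

```bash
python3 -m pendant '[[0.03,0,0.5,0,45],[0.03,0,1,0,45],[0.03,0,1.4,0,45],[0.03,0,1.53,0,45],[0.03,0,1.53,0,45],[0.03,0,1.53,0,45],[0.03,0,1.53,0,0],[0.03,0,1.53,0,0],[0.03,0,1.53,0,0],[0.03,0,1.53,0,0],[0.03,0,1.53,0,0],[0.03,0,1.53,0,0],[0.03,0,1.53,0,0]]' 40; python3 -c "
from h import *
go(480,336,104,64)"
```

```text
time: 4.08
ee_pos: [480.5, 336.7, 103.3]
orientation: [-3.142, 0.0, 1.117]
wrist_force: [0.7, 0.2, -0.2]
gripper_width: 0.003
grasp_force: 0.0
t 4.08 pos [480.5 336.7 103.3] rpy [-180.    0.   64.] j [ 28.  12.   4.  82.  -0. 144.]
shift [-0.016 -0.003 -0.015] twist 0.0 F [ 0.7  0.2 -0.2] grip 0.0 0.0026404158879651577
```

```bash
python3 - <<'E'
from h import *
im,d=look("scene",2); t,_=look("top",2)
cv2.imwrite("pics/m2.png",np.hstack([cv2.resize(im[190:310,390:510],(400,400),interpolation=cv2.INTER_CUBIC),cv2.resize(t[165:265,160:260],(400,400),interpolation=cv2.INTER_CUBIC)]))
E
```

```text
(no output)
```

View pics/m2.png

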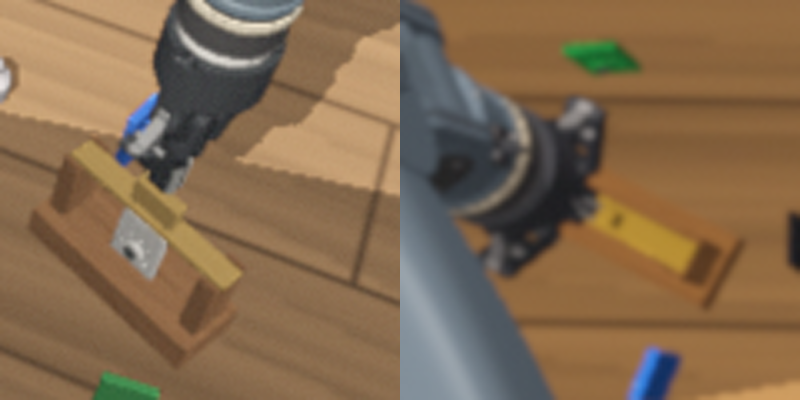

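Both crops show the shut fingers next to the rib on the robot side rather than on it; measuring the offset.

```bash
python3 - <<'E'
from h import *
for n,(a,b,c,e) in(("scene",(385,190,500,300)),("top",(160,165,260,245))):
    im,d=load(n,2);W=world(n,d)[b:e,a:c];c3=im[b:e,a:c].astype(int);sat=c3.max(-1)-c3.min(-1)
    for lo in range(90,200,10):
        m=(W[...,2]>lo)&(W[...,2]<lo+10)
        for nm,k in(("grey",m&(sat<25)),("brass",m&(sat>60))):
            s=W[k]
            if len(s)>4: print(n,lo,nm,len(s),rect(s))
T=ctrl.get_calibration("top");print(T.keys())
E
```

```text
scene 90 brass 311 (array([480.9, 337.7]), array([151.6,  36. ]), 63.7)
scene 100 brass 197 (array([482.7, 337.9]), array([148.2,  32.2]), 64.9)
scene 110 brass 42 (array([486.5, 336.8]), array([40.5,  9.4]), 76.0)
scene 120 brass 58 (array([482.2, 337.9]), array([39.4, 12.3]), 68.0)
scene 130 grey 5 (array([485.3, 345.1]), array([ 3.5, 11.7]), 38.9)
scene 140 grey 18 (array([488.8, 339. ]), array([ 8.8, 24. ]), 25.3)
scene 150 grey 20 (array([490.9, 339.1]), array([ 5.5, 20.5]), 27.0)
scene 160 grey 9 (array([485.8, 345. ]), array([ 3.3, 13.8]), 53.6)
scene 170 grey 10 (array([489.5, 345.6]), array([ 5.4, 19.5]), 49.6)
scene 180 grey 41 (array([481.3, 339.8]), array([21.1, 65.1]), 64.5)
scene 190 grey 33 (array([484.8, 343.3]), array([21.8, 78.8]), 54.7)
top 90 brass 185 (array([462. , 303.5]), array([81.5, 32.7]), 65.6)
top 100 brass 26 (array([464. , 298.8]), array([74.8, 29.4]), 61.1)
top 110 brass 6 (array([469.9, 317.8]), array([1.5, 8.9]), 51.0)
top 120 brass 17 (array([473.2, 322.8]), array([12.8,  9.6]), 74.1)
top 130 brass 6 (array([474.3, 326.2]), array([ 4.3, 18.2]), 67.1)
top 160 grey 11 (array([473.2, 326.9]), array([7.8, 8.9]), 6.6)
top 170 grey 10 (array([473.4, 324.6]), array([ 5.5, 18.8]), 62.2)
top 180 grey 26 (array([475.1, 329.1]), array([14.2, 61.8]), 65.9)
top 180 brass 5 (array([469. , 325.4]), array([ 2.4, 67.2]), 62.0)
top 190 grey 26 (array([473.7, 324.2]), array([13.5, 72.8]), 58.1)
dict_keys(['camera_matrix', 'world_from_camera'])
```

```bash
python3 - <<'E'
from h import *
im,d=load("scene",2);W=world("scene",d);V=np.concatenate([W,im],-1)
for r in range(234,256,2): print(r,[tuple(W[r,c].round(0).astype(int).tolist())+(int(im[r,c].mean()),) for c in range(432,452,3)])
E
```

```text
234 [(531, 314, 225, 153), (525, 320, 222, 102), (520, 326, 219, 88), (489, 333, 184, 57), (498, 338, 199, 63), (501, 344, 207, 55), (479, 351, 183, 52)]
236 [(536, 316, 225, 98), (534, 322, 226, 74), (526, 327, 220, 134), (497, 334, 188, 50), (500, 340, 195, 61), (500, 346, 199, 57), (337, 360, 3, 86)]
238 [(538, 317, 221, 44), (536, 323, 222, 42), (522, 329, 209, 47), (499, 336, 183, 42), (497, 342, 184, 44), (480, 349, 167, 138), (341, 362, -1, 105)]
240 [(375, 318, 4, 98), (533, 325, 212, 46), (520, 331, 198, 45), (505, 337, 184, 50), (494, 344, 174, 86), (353, 356, 1, 119), (349, 364, 0, 107)]
242 [(376, 320, -2, 120), (490, 327, 150, 45), (514, 332, 184, 43), (490, 339, 158, 78), (485, 346, 156, 117), (357, 358, -2, 111), (356, 366, 1, 110)]
244 [(479, 322, 123, 129), (488, 328, 140, 71), (494, 335, 151, 45), (490, 341, 150, 104), (480, 348, 142, 98), (367, 360, 2, 111), (364, 367, 2, 111)]
246 [(481, 324, 119, 99), (480, 330, 122, 134), (494, 336, 144, 46), (492, 343, 146, 122), (375, 354, -1, 114), (375, 361, 3, 104), (369, 369, 0, 107)]
248 [(480, 325, 109, 95), (486, 332, 121, 106), (483, 338, 122, 129), (481, 345, 124, 129), (383, 356, 0, 114), (382, 363, 4, 112), (376, 371, 1, 110)]
250 [(481, 327, 103, 97), (485, 333, 113, 96), (488, 340, 122, 116), (488, 346, 125, 134), (482, 353, 122, 125), (388, 365, 4, 114), (384, 372, 3, 111)]
252 [(485, 329, 100, 126), (487, 335, 108, 96), (492, 342, 119, 98), (492, 348, 124, 126), (489, 354, 124, 138), (393, 367, 1, 115), (390, 374, 2, 115)]
254 [(489, 330, 99, 122), (486, 337, 99, 112), (488, 343, 106, 97), (494, 350, 118, 100), (489, 356, 117, 116), (399, 368, 0, 117), (397, 376, 4, 119)]
```

```bash
python3 - <<'E'
from h import *
for tag,n,(a,b,c,e) in((0,"scene",(178,20,242,70)),(0,"top",(500,310,560,360)),(1,"scene",(425,170,490,250)),(2,"scene",(425,190,490,250))):
    im,d=load(n,tag);W=world(n,d)[b:e,a:c].reshape(-1,3)
    s=W[(W[:,2]>127)&(W[:,2]<300)]; s=s[np.argsort(s[:,2])]
    print(tag,n,len(s),s[:24].round(0).astype(int).tolist())
E
```

```text
0 scene 230 [[244, -514, 245], [239, -514, 246], [198, -431, 246], [234, -517, 248], [209, -430, 249], [246, -512, 250], [209, -427, 250], [198, -427, 250], [248, -514, 250], [241, -511, 251], [207, -431, 251], [201, -428, 252], [234, -516, 252], [232, -517, 254], [211, -425, 255], [249, -512, 255], [251, -514, 256], [249, -508, 256], [185, -430, 256], [230, -518, 256], [245, -511, 257], [208, -433, 258], [251, -518, 258], [248, -512, 258]]
0 top 147 [[235, -519, 244], [237, -516, 244], [205, -432, 246], [247, -514, 246], [207, -429, 247], [244, -513, 248], [242, -514, 249], [242, -512, 249], [249, -517, 249], [210, -433, 249], [238, -516, 250], [240, -513, 250], [203, -429, 251], [245, -513, 252], [208, -429, 252], [241, -514, 252], [250, -517, 254], [210, -433, 254], [239, -515, 255], [247, -511, 255], [197, -426, 256], [211, -434, 256], [208, -429, 256], [204, -429, 257]]
1 scene 459 [[480, 326, 127], [484, 337, 128], [453, 342, 213], [456, 350, 213], [458, 352, 213], [456, 345, 214], [458, 354, 215], [454, 358, 215], [459, 347, 215], [461, 350, 216], [511, 327, 216], [456, 349, 216], [457, 347, 216], [455, 344, 216], [455, 346, 217], [454, 343, 218], [460, 351, 218], [510, 326, 219], [510, 328, 219], [513, 329, 219], [509, 332, 220], [514, 322, 220], [459, 351, 221], [510, 330, 221]]
2 scene 929 [[487, 342, 133], [488, 339, 133], [481, 325, 136], [484, 347, 138], [489, 344, 138], [480, 349, 138], [490, 331, 139], [488, 341, 140], [488, 328, 140], [488, 345, 142], [480, 348, 142], [488, 325, 142], [489, 330, 143], [492, 338, 143], [489, 340, 144], [494, 336, 144], [486, 346, 144], [488, 342, 145], [489, 327, 145], [490, 333, 145], [479, 349, 145], [492, 343, 146], [494, 333, 146], [489, 330, 146]]
```

Finger tips really are about 30 mm above the reported TCP (start: tips seen at z≈245 against 203+13; shut: ≈134 against 103), so the hand closed above the rib. I'll open, go 26 mm lower, and close.

```bash
python3 -m pendant '[[0,0,0,0,45],[0,0,0,0,45],[0,0,0,0,45],[0,0,0,0,45],[0,0,0.2,0,45],[0,0,0.4,0,45],[0,0,0.5,0,45],[0,0,0.5,0,45],[0,0,0.5,0,0],[0,0,0.5,0,0],[0,0,0.5,0,0],[0,0,0.5,0,0],[0,0,0.5,0,0],[0,0,0.5,0,0]]' 40
```

```text
time: 5.92
ee_pos: [481.0, 336.9, 78.9]
orientation: [3.141, -0.001, 1.117]
wrist_force: [0.1, -0.4, 2.5]
gripper_width: 0.127
grasp_force: 41.7
```

```bash
python3 -m pendant '[[0,0,-0.2,0,0],[0,0,-0.7,0,0],[0,0,-1.2,0,0],[0,0,-1.4,0,0],[0,0,-1.4,0,0],[0,0,-1.4,0,0]]' 60; python3 - <<'E'
from h import *
go(489.5,7.2,145,180)
im,d=look("scene",3);W=world("scene",d)[150:300,370:500].reshape(-1,3);c=im[150:300,370:500].reshape(-1,3).astype(int)
m=(c[:,2]-c[:,0]>60)&(W[:,2]>130)&(W[:,2]<230)
s=W[m];h,e=np.histogram(s[:,2],np.arange(130,235,5));print(dict(zip(e.astype(int).tolist(),h.tolist())),rect(s))
E
```

```text
time: 6.68
ee_pos: [479.8, 336.3, 146.8]
orientation: [-3.14, 0.002, 1.117]
wrist_force: [0.3, -0.5, -1.8]
gripper_width: 0.123
grasp_force: 61.3
t 6.67 pos [479.8 336.3 146.8] rpy [-1.799e+02  1.000e-01  6.400e+01] j [ 28.  12.   9.  87.  -0. 144.]
shift [-5.831  3.058  0.044] twist -116.0 F [ 0.3 -0.5 -1.8] grip 61.26800894737244 0.12258908856803152
{130: 0, 135: 0, 140: 0, 145: 0, 150: 0, 155: 1, 160: 57, 165: 378, 170: 20, 175: 12, 180: 10, 185: 12, 190: 21, 195: 1, 200: 0, 205: 0, 210: 0, 215: 0, 220: 0, 225: 0} (array([482.3, 336.8]), array([150.2,  28.2]), 64.5)
```

```bash
python3 -m pendant '[[-0.2,0.1,0,-6,0],[-0.6,0.3,0,-14,0],[-1.1,0.6,0,-22,0],[-1.7,0.9,0,-32,0],[-2.3,1.2,0,-42,0],[-2.9,1.5,0,-52,0],[-3.5,1.85,0,-62,0],[-4.1,2.15,0,-72,0],[-4.7,2.45,0,-82,0],[-5.2,2.7,0,-92,0],[-5.6,2.92,0,-102,0],[-5.8,3.04,0,-110,0],[-5.83,3.06,0,-115,0],[-5.83,3.06,0,-116,0],[-5.83,3.06,0,-116,0],[-5.83,3.06,0,-116,0]]'; python3 - <<'E'
from h import *
go(489.5,7.2,60,180)
for n,(a,b,c,e) in(("scene",(290,150,400,260)),("top",(270,170,380,270))):
    im,d=look(n,4);W=world(n,d)[b:e,a:c].reshape(-1,3);q=im[b:e,a:c].reshape(-1,3).astype(int)
    m=(q[:,2]-q[:,0]>60)&(W[:,2]>155)&(W[:,2]<175);print(n,m.sum(),rect(W[m]))
E
```

```text
time: 8.72
ee_pos: [490.1, 7.9, 148.1]
orientation: [3.141, -0.0, 3.142]
wrist_force: [0.1, -1.1, -1.9]
gripper_width: 0.118
grasp_force: 61.3
t 8.72 pos [490.1   7.9 148.1] rpy [180.  -0. 180.] j [-7. -3. -6. 87.  0. -7.]
shift [ 0.012 -0.015  1.761] twist -0.0 F [ 0.1 -1.1 -1.9] grip 61.26077055931091 0.11781507846033104
scene 213 (array([487.5,   9.1]), array([ 22.7, 153.6]), 89.4)
top 0 (array([0., 0.]), array([0., 0.]), 0.0)
```

```bash
python3 -m pendant '[[-0.03,0,0.3,0,0],[-0.03,0,0.9,0,0],[-0.03,0,1.6,0,0],[-0.03,0,2.2,0,0],[-0.03,0,2.6,0,0],[-0.03,0,2.8,0,0],[-0.03,0,2.8,0,0],[-0.03,0,2.9,0,0],[-0.03,0,3,0,0],[-0.03,0,3.05,0,0],[-0.03,0,3.05,0,0],[-0.03,0,3.05,0,0]]'; python3 - <<'E'
from h import *
go(490,8,-8,180)
im,d=look("scene",5);W=world("scene",d);q=im.astype(int)
m=(q[...,2]-q[...,0]>60)&(q[...,1]>110)&(W[...,2]>4)&(W[...,2]<25);m[:,:290]=0;m[:,380:]=0;m[:190]=0;m[285:]=0
print(m.sum(),rect(W[m]),np.median(W[m][:,2]))
cv2.imwrite("pics/s5.png",cv2.resize(im[170:290,270:390],(600,600),interpolation=cv2.INTER_CUBIC))
E
```

```text
time: 10.32
ee_pos: [492.0, 7.6, -4.0]
orientation: [-3.142, 0.0, -3.141]
wrist_force: [0.5, 0.3, -0.6]
gripper_width: 0.123
grasp_force: 61.3
t 10.32 pos [492.    7.6  -4. ] rpy [-180.    0. -180.] j [ -7.   1. -20.  69.  -0.  -7.]
shift [0.04  0.008 0.08 ] twist 0.0 F [ 0.5  0.3 -0.6] grip 61.25592112541199 0.12327744382704217
589 (array([471.3,  66.8]), array([321.6, 266.3]), 26.6) 13.268880155960119
```

View pics/s5.png

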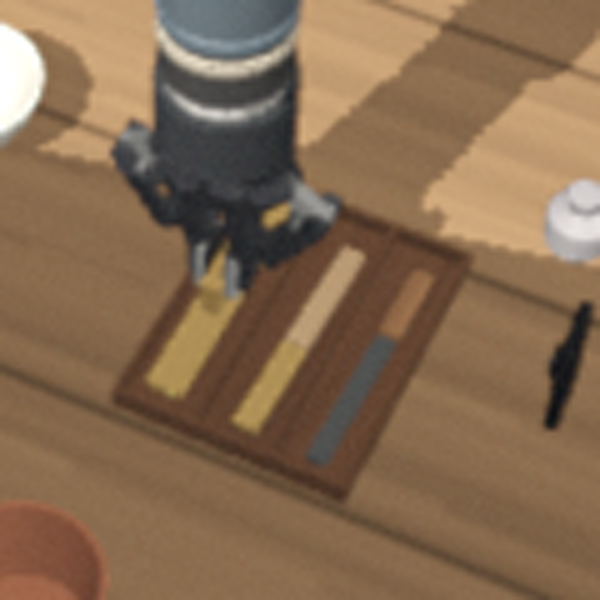

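The bar hangs inside the empty (left) compartment, crop (165,385) to (235,280), brush and file untouched. Lowering the last millimetres.

```bash
python3 -m pendant '[[0.02,0,0.03,0,0],[0.02,0,0.06,0,0],[0.02,0,0.08,0,0],[0.02,0,0.1,0,0],[0.02,0,0.1,0,0]]'; python3 - <<'E'
from h import *
go(490,8,-8,180)
E
```

```text
time: 11.0
ee_pos: [490.7, 7.7, -8.1]
orientation: [-3.141, -0.0, -3.141]
wrist_force: [-3.2, 0.8, 5.9]
gripper_width: 0.122
grasp_force: 62.3
t 11.0 pos [490.7   7.7  -8.1] rpy [-180.   -0. -180.] j [ -7.   1. -20.  68.  -0.  -7.]
shift [ 0.014  0.007 -0.001] twist 0.0 F [-3.2  0.8  5.9] grip 62.27789640426636 0.12158191539660593
```

```bash
python3 -m pendant '[[0,0,0,0,30],[0,0,0,0,30],[0,0,0,0,30],[0,0,0,0,30],[0,0,-0.2,0,30],[0,0,-0.6,0,30],[0,0,-1.2,0,40],[0,0,-2,0,55],[0,0,-3,0,55],[0,0,-3.2,0,55],[0,0,-3.2,0,55]]'; python3 - <<'E'
from h import *
for n,b in(("scene",(285,200,345,280)),("top",(313,185,340,252))):
    im,d=look(n,6);W=world(n,d);a=b
    W=W[a[1]:a[3],a[0]:a[2]];q=im[a[1]:a[3],a[0]:a[2]].astype(int)
    m=(q[...,2]-q[...,0]>60)&(q[...,1]>105)&(W[...,1]<32)&(W[...,1]>-16)&(W[...,0]>395)&(W[...,0]<580);k,l,st,_=cv2.connectedComponentsWithStats(m.astype(np.uint8))
    i=1+np.argmax(st[1:,4]);s=W[l==i];print(n,len(s),rect(s),np.percentile(s[:,2],[10,50,90,99]).round(1))
    t=W[(W[...,2]>11)&(W[...,2]<22)]
go(479.5,335.5,147,154)
E
```

```text
time: 12.38
ee_pos: [491.7, 7.5, 152.2]
orientation: [-3.141, 0.003, -3.141]
wrist_force: [-0.1, -0.4, -0.0]
gripper_width: 0.648
grasp_force: 0.0
scene 369 (array([485.7,   5.4]), array([157.4,  29.4]), 0.5) [10.1 13.5 35.7 38.7]Traceback (most recent call last):
  File "<stdin>", line 6, in <module>
    return _wrapfunc(a, 'argmax', axis=axis, out=out, **kwds)
    return bound(*args, **kwds)
ValueError: attempt to get argmax of an empty sequence
```

```bash
python3 - <<'E'
from h import *
for n,(a,b,c,e) in(("scene",(395,225,475,300)),("top",(178,190,250,245))):
    im,d=look(n,7);W=world(n,d)[b:e,a:c];q=im[b:e,a:c].astype(int);sat=q.max(-1)-q.min(-1)
    m=(sat<35)&(W[...,2]>33)&(W[...,2]<95)&(q.mean(-1)>60);s=W[m]
    if len(s)>5: print(n,len(s),rect(s),s.mean(0).round(1),s[:,2].max().round(1))
    s=W[m&(W[...,2]>74)]
    if len(s)>5: print(" edge",len(s),rect(s),s.mean(0).round(1))
    s=W[(W[...,2]>86)&(W[...,2]<103)]
    if len(s)>5: print(" uprights",len(s),rect(s))
go(479.5,335.5,147,154)
E
```

```text
scene 223 (array([427.5, 320.3]), array([145.5,  33.6]), 17.0) [482.1 336.2  62.4] 84.8
 edge 68 (array([481.5, 336.7]), array([38.8, 10. ]), 61.7) [482.3 336.9  80.2]
 uprights 205 (array([480.9, 337.1]), array([150.6,  37.1]), 63.5)
top 57 (array([480.9, 331.2]), array([39.1, 12.9]), 64.8) [478.4 330.3  71.2] 83.4
 edge 36 (array([478.2, 333.1]), array([38. ,  6.4]), 64.9) [478.4 333.6  79.8]
 uprights 146 (array([478.1, 333.7]), array([150.3,  33.3]), 63.9)
t 12.57 pos [489.6   7.8 148.8] rpy [ 180.    -0.2 -180. ] j [-7. -3. -6. 87. -0. -7.]
shift [0.2   6.554 0.04 ] twist 26.0 F [ 0.5  0.2 -0.4] grip 0.0 0.6454951405631881
```

```bash
python3 -m pendant '[[0,0.5,0,0,58],[0,1.3,0,4,58],[0.05,2.4,0,8,58],[0.1,3.5,0,12,58],[0.1,4.5,0,17,58],[0.15,5.4,0,22,58],[0.2,6.1,0,26,58],[0.2,6.5,0,26,58],[0.2,6.55,0,26,58],[0.2,6.55,0,26,58],[0.2,6.55,0,26,58],[0.2,6.55,0,26,58]]' 40;python3 - <<'E'
from h import *
go(479.8,335.2,6,154)
E
```

```text
time: 14.08
ee_pos: [481.1, 334.2, 151.1]
orientation: [3.141, 0.0, 2.687]
wrist_force: [0.5, -0.1, 0.5]
gripper_width: 0.681
grasp_force: 0.0
t 14.07 pos [481.1 334.2 151.1] rpy [180.    0.  153.9] j [28. 12.  9. 88. -0. 54.]
shift [0.033 0.006 2.902] twist -0.1 F [ 0.5 -0.1  0.5] grip 0.0 0.6813629915722115
```

```bash
python3 -m pendant '[[0.01,0,0.5,0,58],[0.02,0,1.2,0,58],[0.02,0,1.9,0,58],[0.02,0,2.4,0,58],[0.02,0,2.7,0,58],[0.02,0,2.86,0,58],[0.02,0,2.86,0,58],[0.02,0,2.86,0,58],[0.02,0,2.86,0,0],[0.02,0,2.86,0,0],[0.02,0,2.86,0,0],[0.02,0,2.86,0,0],[0.02,0,2.86,0,0]]' 40;python3 - <<'E'
from h import *
go(479.8,335.2,6,154)
E
```

```text
time: 15.7
ee_pos: [481.8, 336.4, 10.4]
orientation: [3.138, 0.003, 2.688]
wrist_force: [-0.5, -0.3, 7.8]
gripper_width: 0.463
grasp_force: 39.6
t 15.7 pos [481.8 336.4  10.4] rpy [179.8   0.2 154. ] j [28. 14. -4. 72. -0. 54.]
shift [ 0.025 -0.039  0.088] twist -0.0 F [-0.5 -0.3  7.8] grip 39.552555084228516 0.46311899301905735
```

```bash
python3 -m pendant '[[0,0,-0.1,0,0],[0,0,-0.25,0,0],[0,0,-0.45,0,0],[0,0,-0.6,0,0],[0,0,-0.64,0,0],[-0.2,0,-0.64,0,0],[-0.5,0,-0.64,0,0],[-0.75,0,-0.64,0,0],[-0.84,0,-0.64,0,0],[-0.84,0,-0.64,0,0],[-0.84,0,-0.5,0,0],[-0.84,0,-0.3,0,0],[-0.84,0,-0.2,0,0],[-0.84,0,-0.2,0,0],[-0.84,0,-0.2,0,0]]' 40; python3 - <<'E'
from h import *
go(480,336,10,154)
im,d=look("scene",8)
cv2.imwrite("pics/s8.png",cv2.resize(im[190:310,390:510],(600,600),interpolation=cv2.INTER_CUBIC))
E
```

```text
time: 17.58
ee_pos: [517.7, 317.3, 18.0]
orientation: [3.141, 0.0, 2.688]
wrist_force: [-0.3, -0.6, -2.1]
gripper_width: 0.463
grasp_force: 41.5
t 17.57 pos [517.7 317.3  18. ] rpy [180.   0. 154.] j [25. 17.  1. 74. -0. 51.]
shift [0.841 0.006 0.159] twist 0.0 F [-0.3 -0.6 -2.1] grip 41.520604491233826 0.46331467182533537
```

View pics/s8.png

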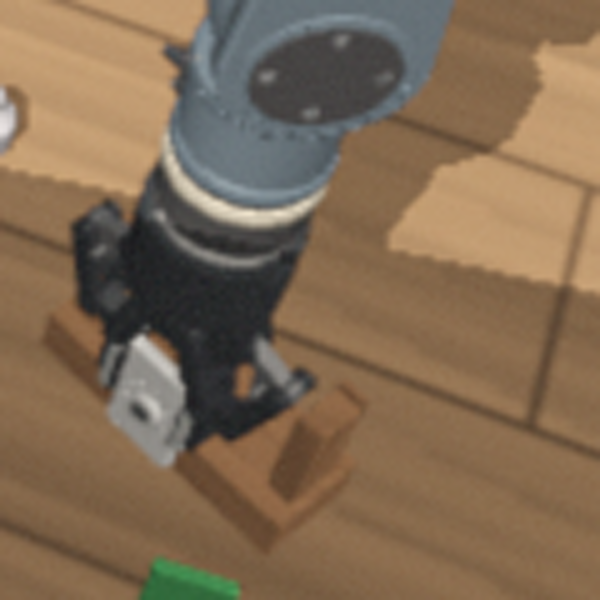

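Plaque held in front of the block, boss at crop (145,408), upright, its foot before the base's front edge. Now pushing it back against the base edge to tilt it in the grip.

```bash
python3 -m pendant '[[0.1,0,0,0,0],[0.2,0,0,0,0],[0.28,0,0,0,0],[0.36,0,0,0,0],[0.44,0,0,0,0],[0.52,0,0,0,0],[0.58,0,0,0,0],[0.64,0,0,0,0],[0.64,0,0,0,0],[0.64,0,0,0,0]]' 30; cat > tilt.py <<'E'
from h import *
import sys
def tilt(W,im,P,back,half=60):
    "plane fit of silver face near P (world)"
    q=im.astype(int);sat=q.max(-1)-q.min(-1)
    m=(sat<30)&(q.mean(-1)>105)&(np.linalg.norm(W-P,axis=-1)<half)
    k,l,st,_=cv2.connectedComponentsWithStats(m.astype(np.uint8),connectivity=4)
    i=1+np.argmax(st[1:,4]);m=l==i;s=W[m]
    for _ in range(4):
        c=s.mean(0);n=np.linalg.svd(s-c)[2][2];n*=np.sign(n@[.8,-.5,.3]);r=(W[m]-c)@n;s=W[m][abs(r)<3]
    print("px",st[i],"face c",c.round(1),"n",n.round(3),"elev",np.degrees(np.arcsin(n[2])).round(1),"yaw",np.degrees(np.arctan2(n[1],n[0])).round(1),"rms",(((s-c)@n).std()).round(2),len(s),"z",np.percentile(s[:,2],[1,99]).round(0))
E
python3 - <<'E'
from tilt import *
go(480,336,10,154)
im,d=load("scene",8);tilt(world("scene",d),im,[520,317,60],0)
im,d=look("scene",9);s=ctrl.sense()["ee_pos"];tilt(world("scene",d),im,s+[5,0,45],0)
E
```

```text
time: 18.88
ee_pos: [494.9, 329.0, 19.6]
orientation: [3.14, 0.013, 2.685]
wrist_force: [9.2, -4.8, -3.3]
gripper_width: 0.46
grasp_force: 42.3
t 18.88 pos [494.9 329.   19.6] rpy [179.9   0.7 153.9] j [27. 15. -2. 73. -1. 54.]
shift [ 0.331 -0.005  0.188] twist -0.1 F [ 9.2 -4.8 -3.3] grip 42.33998894691467 0.4595316148751885
px [412 257  16  26 254] face c [519.6 315.1  57.7] n [ 0.893 -0.449 -0.005] elev -0.3 yaw -26.7 rms 1.17 195 z [19. 90.]
px [413 252  23  30 385] face c [504.9 324.4  59. ] n [ 0.833 -0.418  0.362] elev 21.2 yaw -26.7 rms 1.44 300 z [26. 91.]
```

```bash
python3 -m pendant '[[0.05,0,0,0,0],[0.1,0,0,0,0],[0.15,0,0,0,0],[0.18,0,0,0,0],[0.18,0,0,0,0],[0.18,0,0,0,0]]' 30; python3 - <<'E'
from tilt import *
go(480,336,10,154)
im,d=look("scene",10);s=ctrl.sense()["ee_pos"];tilt(world("scene",d),im,s+[5,0,45],0)
E
```

```text
time: 19.68
ee_pos: [487.0, 333.2, 20.1]
orientation: [3.139, 0.013, 2.685]
wrist_force: [9.5, -5.6, -2.3]
gripper_width: 0.463
grasp_force: 42.2
t 19.68 pos [487.  333.2  20.1] rpy [179.9   0.8 153.9] j [28. 14. -3. 73. -1. 54.]
shift [ 0.152 -0.012  0.2  ] twist -0.1 F [ 9.5 -5.6 -2.3] grip 42.195308804512024 0.46262040171954244
px [414 250  24  31 417] face c [499.8 326.6  61.1] n [ 0.775 -0.404  0.485] elev 29.0 yaw -27.5 rms 1.45 317 z [30. 92.]
```

```bash
python3 -m pendant '[[0,0,-0.1,0,0],[0,0,-0.4,0,0],[0,0,-0.9,0,0],[0,0,-1.4,0,0],[0,0,-1.9,0,0],[0,0,-2.2,0,0],[0,0,-2.3,0,0],[0,0,-2.3,0,0],[0,0,-2.3,0,0]]' 60; python3 - <<'E'
from tilt import *
im,d=look("scene",11);s=ctrl.sense()["ee_pos"];tilt(world("scene",d),im,s+[5,0,45],0)
go(556,-210,150,141.8)
E
```

```text
time: 20.85
ee_pos: [480.0, 334.8, 131.4]
orientation: [-3.14, -0.002, 2.688]
wrist_force: [-0.0, -0.5, -2.7]
gripper_width: 0.461
grasp_force: 60.6
px [424 220  27  35 529] face c [493.  328.4 171.9] n [ 0.794 -0.399  0.459] elev 27.3 yaw -26.7 rms 1.4 396 z [140. 202.]
t 20.9 pos [480.  334.7 131.4] rpy [-1.799e+02 -1.000e-01  1.540e+02] j [28. 12.  7. 86.  0. 54.]
shift [-6.14  -9.128 -0.363] twist 12.2 F [-0.3 -0.9 -1.7] grip 60.645843744277954 0.46159026528981423
```

```bash
python3 -m pendant '[[-0.1,-0.2,-0.3,0,0],[-0.4,-0.6,-0.33,0,0],[-0.8,-1.2,-0.33,1,0],[-1.3,-2,-0.33,2,0],[-1.8,-2.8,-0.33,3,0],[-2.3,-3.6,-0.33,4,0],[-2.8,-4.4,-0.33,5,0],[-3.3,-5.2,-0.33,6,0],[-3.8,-6,-0.33,7,0],[-4.3,-6.8,-0.33,8,0],[-4.8,-7.5,-0.33,9,0],[-5.2,-8.1,-0.33,10,0],[-5.5,-8.6,-0.33,11,0],[-5.7,-8.9,-0.33,12,0],[-5.82,-9.07,-0.33,12.2,0],[-5.86,-9.12,-0.33,12.2,0],[-5.86,-9.12,-0.33,12.2,0],[-5.86,-9.12,-0.33,12.2,0]]' 60; python3 - <<'E'
from tilt import *
im,d=look("scene",12);W=world("scene",d);s=ctrl.sense()["ee_pos"];tilt(W,im,s+[8,-5,40],0)
go(543.6,-203.4,148.3,141.8)
t,dt=look("top",12)
cv2.imwrite("pics/m12.png",np.hstack([cv2.resize(im[110:250,110:250],(400,400),interpolation=cv2.INTER_CUBIC),cv2.resize(t[90:210,370:490],(400,400),interpolation=cv2.INTER_CUBIC)]))
Wt=world("top",dt)
for n,w,q in(("scene",W,im),("top",Wt,t)):
    q=q.astype(int)
    m=(q[...,2]-q[...,0]>60)&(q[...,1]>105)&(w[...,1]<32)&(w[...,1]>-16)&(w[...,0]>395)&(w[...,0]<585)&(w[...,2]<50)&(w[...,2]>6)
    if m.sum()>20: print(n,"keeper",m.sum(),rect(w[m]))
    m=(w[...,2]>11)&(w[...,2]<22)&(abs(w[...,0]-489)<105)&(w[...,1]<140)&(w[...,1]>-35);print(n,"tray",m.sum(),rect(w[m]))
E
```

```text
time: 23.15
ee_pos: [544.4, -202.2, 149.4]
orientation: [3.141, -0.0, 2.476]
wrist_force: [-0.8, -0.7, -2.3]
gripper_width: 0.453
grasp_force: 60.7
px [221 166  14  25 182] face c [ 562.1 -210.6  181.9] n [ 0.717 -0.543  0.436] elev 25.8 yaw -37.1 rms 1.24 135 z [159. 208.]
t 23.2 pos [ 544.4 -202.3  149.4] rpy [180.   -0.  141.9] j [-27.  11.   8.  87.   0.  11.]
shift [-0.002 -0.027  0.021] twist 0.1 F [-0.4  0.4 -2.5] grip 60.70092558860779 0.4582201733922245
scene keeper 376 (array([482.9,   4.7]), array([ 41.4, 163.1]), 89.4)
scene tray 1183 (array([490.5,  54. ]), array([141. , 181.1]), 89.6)
top keeper 349 (array([481.3,   6.9]), array([163.7,  32.4]), 4.2)
top tray 767 (array([489.1,  51.2]), array([140.3, 176.8]), 89.5)
```

View pics/m12.png

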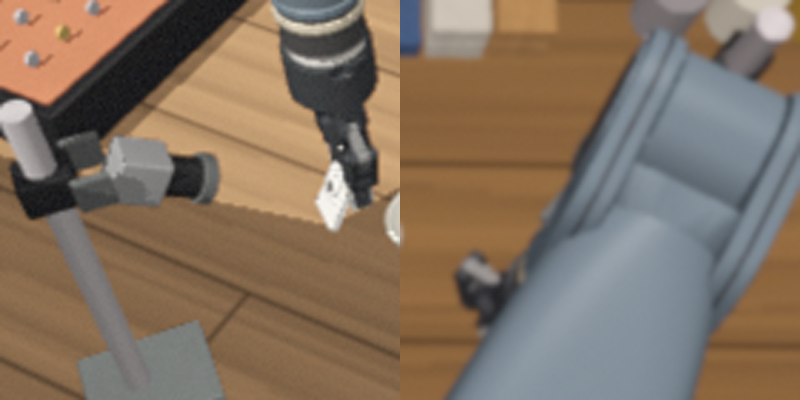

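Plaque (crop (333,195)) faces the lens (208,178) with a clear gap and nothing touching. Checking the keeper's position more carefully, using its rib.

```bash
python3 - <<'E'
from h import *
for n in("scene","top"):
    im,d=load(n,12);w=world(n,d);q=im.astype(int)
    b=(w[...,0]>380)&(w[...,0]<600)&(w[...,1]<34)&(w[...,1]>-20)
    m=b&(w[...,2]>31)&(w[...,2]<40);print(n,"rib",m.sum(),rect(w[m]),w[m].mean(0).round(1))
    hsv=cv2.cvtColor(im,cv2.COLOR_BGR2HSV).astype(int)
    m=b&(w[...,2]>8)&(w[...,2]<15)&(hsv[...,0]>=20)&(hsv[...,0]<=32)&(q[...,1]>100)&(hsv[...,1]>90)
    k,l,st,_=cv2.connectedComponentsWithStats(m.astype(np.uint8));i=1+np.argmax(st[1:,4]);print(n,"bar",m.sum(),rect(w[m]),st[i,4],rect(w[l==i]))
    h=w[(w[...,2]>200)&(w[...,2]<335)&(abs(w[...,0]-687)<80)&(w[...,1]<-245)&(w[...,1]>-400)]
    print(rect(h))
E
```

```text
scene rib 57 (array([488.3,   8.1]), array([41. , 12.3]), 1.1) [490.9   8.6  36. ]
scene bar 99 (array([488.1,   8.9]), array([148.8,  20.4]), 0.3) 58 (array([534.,   9.]), array([56.8, 17.3]), 1.5)
(array([ 691.3, -311.7]), array([ 61.4, 149.2]), 40.6)
top rib 51 (array([486.6,   5.9]), array([37.4,  9.1]), 1.0) [486.7   5.9  35. ]
top bar 219 (array([486.3,   5.6]), array([ 20. , 147.4]), 89.7) 105 (array([440.5,   6.8]), array([55.6, 18.4]), 0.9)
(array([ 730.9, -353.1]), array([35.6, 32.8]), 50.8)
```

```bash
python3 -m pendant '[[0,-0.01,0.02,0,0],[0,-0.01,0.02,0,0],[0,-0.01,0.02,0,0],[0,-0.01,0.02,0,0]]' 60; python3 -c "
from plant import ctrl
print(ctrl.job_done())"
```

```text
time: 23.75
ee_pos: [544.0, -203.6, 148.3]
orientation: [3.142, 0.0, 2.475]
wrist_force: [-0.9, -0.3, -3.7]
gripper_width: 0.457
grasp_force: 60.7
the job is handed in; nothing more can be done
None
```

I handed the job in at 23.75 s; no verdict came back. By my measurements the keeper bar lies flat, about 3 mm from the centre of the empty compartment, and the plaque is held still at the target point in front of the lens, tilted about 26° where the lens measures about 29°.

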